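# Tip a plaster carving block onto its back and seat it in the corner of the stops

## Robot

A 6-joint arm with a two-finger parallel gripper is mounted at the origin on the work surface. World frame = base frame: x ahead of the robot, y to its left, z up, the work surface at z = 0. Lengths are in m, angles in rad, forces in N, time in s.
With the tool pointing down it reaches from about 0.325 to 0.9 m from the base axis. Payload 6.1 kg.
Tool frame: the origin (TCP) lies at the very end of the fingers, on their centre line; the grasp point (between the pads) lies 19 mm behind it; x points along the fingers, y is the direction in which the jaws open and shut, and the axes are right-handed (so a half turn about x gives the same grasp; the last joint's range is limited). The gripper opens to 87 mm and grips with 3 to 60 N. Pads are 19 mm wide; open, the fingers measure 117 mm over their backs; the gripper's body (75 mm by 190 mm) begins 51 mm behind the grasp point.
Start: joints at [-1.303, 0.22, 1.526, -0, 1.395, -0.126], TCP at [0.24, -0.577, 0.223] pointing down, gripper open.
Joint ranges: [-2.98, 2.98], [-0.91, 2.08], [0.09, 2.57], [-1.24, 4.39], [0.2, 2.65], [-2.68, 2.68]. Speed limits (rad/s): [2.57, 2.57, 3.01, 3.14, 3.14, 3.14].

## Interface

Orientations are given as a rotation vector (axis times angle).
In Python, from station import * gives the robot as it stands. Calls block until the motion is done:
- move_to(position, orientation): joint-space move of the TCP to a pose.
- movel(position, frame=None, vel=0.15): straight line of the TCP; frame=None keeps the orientation; vel is the mean speed in m/s.
- move_j(angles): joint-space move.
- grip(opening, newtons=None): finger opening in m; newtons is the grip in N (None keeps the last); returns when the fingers have stopped.
- dwell(seconds).
- ik(position, orientation): joint angles nearest the present ones, or None.
- snapshot(name): name is "scene" or "top" or "wrist"; returns the picture (420x560x3 uint8, blue, green, red); there is no depth.
- get_calibration(name): a dict with "intrinsics" (3x3 intrinsics, pixels), "view" (4x4, takes a point from world to camera coordinates). Camera axes: x right, y down, z forward; pixel columns grow to the right and rows downward; lengths in m; the calibration is good to about 2 mm. A picture is of the moment at which its call begins: read the wrist's pose just before it. get_calibration takes no time and is no camera call; for the wrist camera it gives the pose at the moment of the call.
A pose or a line that the arm cannot do raises Unreachable and nothing moves.
- close_job(): hands the job in, once; it reports no verdict.
Readings, each from a call of its own:
- get_time_s(): time.
- get_joint_pos(): joint angles.
- get_joint_vel(): joint speeds.
- get_joint_efforts(): joint torques, N m.
- get_eef_pos(): TCP position.
- get_eef_rot(): TCP orientation.
- get_contact_force(): force on the tool from outside, world axes, zero at the start.
- get_moment(): the same for the moment, N m.
- get_grip_width(): finger opening in m.
Only numpy, scipy, OpenCV 4.12 (cv2) and the standard library are available. Lean on these libraries where they do the work, as an engineer would, in place of code of your own. Each camera call takes 0.05 s, during which the arm holds its last target.

## Task

Tip the standing plaster block over backwards by pushing on it, away from its carved rosette, so that it lies on its back with the rosette facing up. Then push it along the rubber until it sits square and snug in the corner, against both the back stop and the side stop, ready for carving. Do not pick the block up or carry it, and leave the chisel, plaster head, mallet and marble offcut where they are.

Things in the scene. Friction and masses are not known exactly. Their poses are not given: they have to be found in the camera images.
- board: Fixed carving board, 330 x 430 mm plywood 18 mm thick, yaw up to 0.3 rad either way. Origin on the bench plane; x points away from the robot to the back stop, y (to the robot's left) to the side stop, z up. In its frame the plywood spans x -180..150, y -240..190 mm; its black rubber facing spans x -150..120, y -180..70, its top 22 mm above the bench.
- corner (a point): Inner corner where the two timber stops' faces meet, at rubber-top height (board frame 120, 70, 22 mm); axes as the board's. The back stop's face runs 250 mm from here along -y, the side stop's face 200 mm along -x. Stops are 28 mm thick and stand 32 mm above the rubber.
- block: Loose white plaster block: 60 deep (its x), 80 wide (y), 120 mm tall (z), 0.44 to 0.72 kg, even density. Starts upright on the rubber. Origin: centre of its lower end. Its -x face, turned to the robot's side within 35 degrees, has the rosette; +x points away. A push high on that face tips it, not slides it; leant past 27 degrees it falls over by itself. On its back it is 60 mm high with its -x axis up.
- block_face (a point): Centre of the block's rosette (-x) face, 60 mm above its lower end. The rosette is 64 mm across, centred 48 mm above the lower end, 3 mm proud with petals up to 10 mm proud; the face is flat above 82 mm.
- block_centre (a point): Centre of the block's volume, 60 mm above its lower end.
- block_top (a point): Centre of the block's top end (120 mm from its lower end along its z). Once tipped, this end points to the back stop and goes against it.
- block_side (a point): Centre of the block's +y side face (40 mm from its centre). This side goes against the side stop.
- chisel: Bystander: steel stone chisel, about 200 mm long and 13 mm thick, lying on the right-hand (-y) margin of the board. Origin under its middle, x along its length.
- maquette: Bystander: small plaster head on a 55 mm square wooden plinth, 104 mm tall, standing on the board's left margin behind the side stop. Origin at the centre of its underside.
- mallet: Bystander: round beech mallet standing on its head, 86 mm across, 205 mm tall, on the bench beside the board, left or right. Origin at the centre of its underside.
- offcut: Bystander: marble offcut 70 x 55 x 56 mm, on the bench beside the board, left or right. Origin at the centre of its underside.
Not all that is in view belongs to the job. What is shaped like the block but blue or green is not meant.

How it is judged:
By the outcome, as a careful person would: the job done as asked, in the order asked, and still so for the second after the job is handed in, with the robot touching nothing.
It also fails if it takes over 72 s, if anything falls off the work surface, if the arm or the gripper's body presses on something with over 40 N, if the wrist force passes 120 N, or if a joint passes its speed limit or range.

## Working session

There is one attempt and no reset: what is moved stays moved. The work goes in short steps, each a Python script; the robot and the scene stay as the last script left them, time stands still between calls to the robot, and variables do not carry over. Pictures are saved under pics/ and viewed, and the job is handed in when it is done.

```bash
ls; mkdir -p pics
python3 - <<'E'
from station import *
import cv2
for n in ("scene","top","wrist"):
    cv2.imwrite(f"pics/{n}0.png",snapshot(n)); c=get_calibration(n); print(n,c["intrinsics"].tolist() if hasattr(c["intrinsics"],'tolist') else c["intrinsics"],c["view"])
print(get_time_s(),get_eef_rot(),get_contact_force())
E
```

```text
pics
scene [[413.38979194873093, 0.0, 275.58854004084776], [0.0, 413.38979194873093, 213.2406757333316], [0.0, 0.0, 1.0]] [[-0.57667235  0.81694396 -0.00718056  0.32819067]
 [ 0.49067662  0.33930944 -0.80256187 -0.14142511]
 [-0.65321164 -0.46633857 -0.59652568  1.5418292 ]
 [ 0.          0.          0.          1.        ]]
top [[497.37627775353076, 0.0, 281.64412797586635], [0.0, 497.37627775353076, 209.84399114758727], [0.0, 0.0, 1.0]] [[ 0.0173038  -0.99978528 -0.01140048 -0.01203927]
 [-0.99784655 -0.0165465  -0.06347026  0.50293781]
 [ 0.06326799  0.01247421 -0.99791861  1.40034699]
 [ 0.          0.          0.          1.        ]]
wrist [[317.69136303688094, 0.0, 276.26384882118634], [0.0, 317.69136303688094, 216.7853920015066], [0.0, 0.0, 1.0]] [[ 0.38449209 -0.92312718 -0.00142909 -0.62412727]
 [-0.88416661 -0.36870873  0.28688547 -0.03592607]
 [-0.2653587  -0.10904164 -0.95796382  0.39129243]
 [ 0.          0.          0.          1.        ]]
0.15 [ 2.00576312  0.4017317  -2.00600793] [0.52331064 0.1880258  0.28559953]
```

View pics/top0.png

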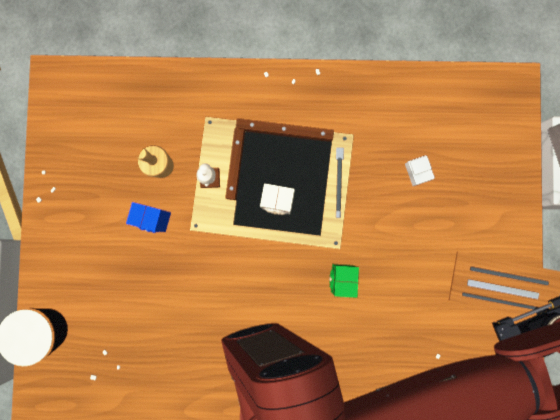

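View pics/scene0.png

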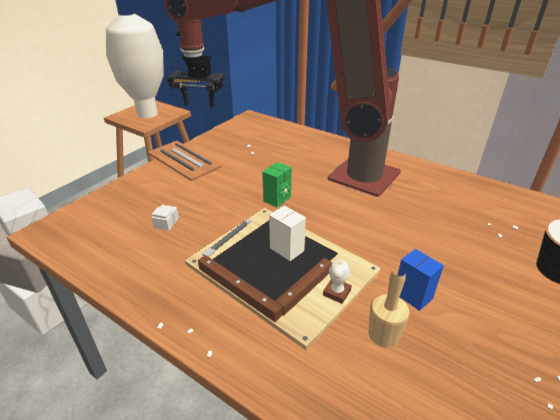

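View pics/wrist0.png

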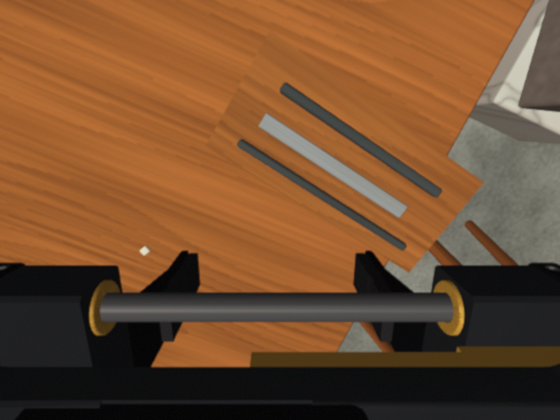

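The top view shows the board spanning pixels (191–353, 118–247), with the stop corner near (240,129). The white block is at (278,198) with its rosette toward the robot. The chisel is on the right margin at (339,183) and the maquette at (206,174). The mallet is off the board at (153,160) and the offcut at (420,170). The blue and green decoys are also off the board. I'll zoom in to measure.

Run:
```python
import cv2
i=cv2.imread("pics/top0.png"); cv2.imwrite("pics/topz.png",cv2.resize(i[105:260,180:370],None,fx=4,fy=4,interpolation=cv2.INTER_CUBIC)[:600,:760])
i=cv2.imread("pics/scene0.png"); cv2.imwrite("pics/scenez.png",cv2.resize(i[195:345,180:380],None,fx=4,fy=4,interpolation=cv2.INTER_CUBIC))
```

```text
(no output)
```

View pics/topz.png

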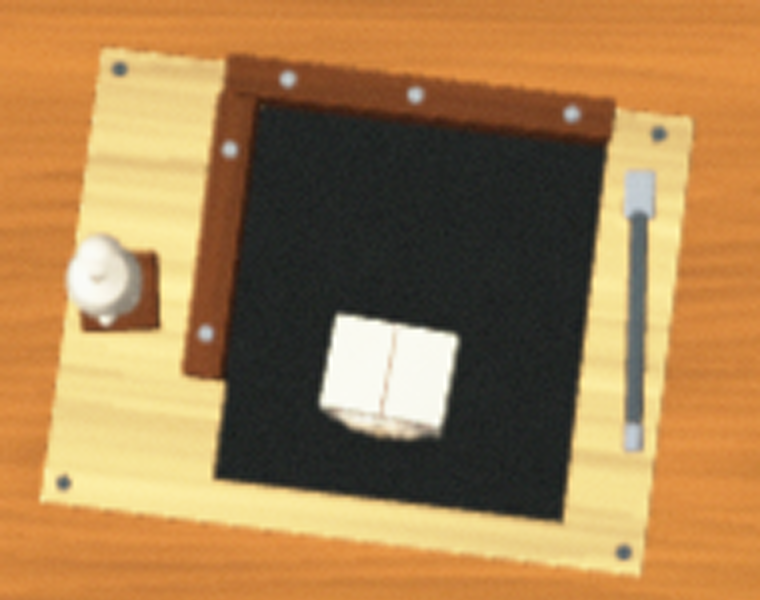

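View pics/scenez.png

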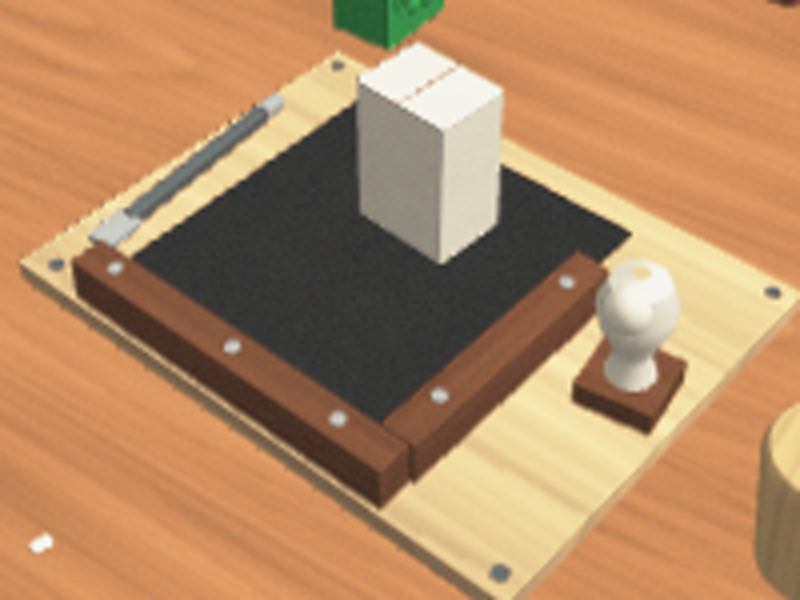

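```bash
cat > h.py <<'E'
import numpy as np, cv2
from scipy.optimize import least_squares
from scipy.spatial.transform import Rotation as R
def proj(c,P):
    P=np.asarray(P,float); q=(c["view"][:3,:3]@P.T).T+c["view"][:3,3]; u=(c["intrinsics"]@q.T).T; return u[:,:2]/u[:,2:]
def pl(p,P):
    P=np.asarray(P,float); c,s=np.cos(p[2]),np.sin(p[2])
    return np.c_[p[0]+c*P[:,0]-s*P[:,1],p[1]+s*P[:,0]+c*P[:,1],P[:,2]]
def fit(obs,p0,cal):
    """obs: list (cam,localpoint,px)"""
    def f(p):
        r=[]
        for n in set(o[0] for o in obs):
            O=[o for o in obs if o[0]==n]
            r.append((proj(cal[n],pl(p,[o[1] for o in O]))-np.array([o[2] for o in O])).ravel())
        return np.concatenate(r)
    s=least_squares(f,p0,loss='soft_l1'); return s.x,f(s.x).reshape(-1,2)
T=lambda x,y:(x/4+180-.375,y/4+105-.375)
S=lambda x,y:(x/4+180-.375,y/4+195-.375)
E
python3 - <<'E'
from station import *; from h import *
cal={n:get_calibration(n) for n in("top","scene")}
b=[("top",(.15,.19,.018),T(101,48)),("top",(.15,-.24,.018),T(692,118)),("top",(-.18,-.24,.018),T(640,575)),("top",(-.18,.19,.018),T(40,502)),
("top",(-.15,.07,.022),T(215,479)),("top",(-.15,-.18,.022),T(563,522)),("scene",(-.18,-.24,.018),S(335,52)),("scene",(.15,-.24,.018),S(20,265)),("scene",(-.15,.07,.022),S(632,234))]
p,r=fit(b,[.6,0,0],cal); print("board",p,"\n",r.round(1))
z=.142
k=[("top",(.03,.04,z),T(336,313)),("top",(.03,-.04,z),T(459,333)),("top",(-.03,-.04,z),T(439,430)),("top",(-.03,.04,z),T(319,405)),
("scene",(.03,.04,z),S(442,128)),("scene",(.03,-.04,z),S(358,82)),("scene",(-.03,.04,z),S(503,92)),("scene",(-.03,-.04,z),S(418,42)),
("scene",(.03,.04,.022),S(440,264)),("scene",(.03,-.04,.022),S(360,214)),("scene",(-.03,.04,.022),S(498,223))]
q,r=fit(k,[.6,0,0],cal); print("block",q,"\n",r.round(1))
c,s=np.cos(p[2]),np.sin(p[2]); d=q[:2]-p[:2]; print("block in board",c*d[0]+s*d[1],-s*d[0]+c*d[1],q[2]-p[2])
E
```

```text
board [ 0.6002568   0.05022178 -0.10251616] 
 [[ 0.1 -0.2]
 [-1.  -0.8]
 [-0.3 -0.3]
 [-0.5 -0.2]
 [ 0.2 -0.4]
 [ 0.3 -0. ]
 [-0.2  0.1]
 [-1.   0.3]
 [-0.2  0.1]]
block [ 0.52742746  0.00903335 -0.16666378] 
 [[ 0.   0.5]
 [-0.6 -0.9]
 [ 0.2 -0.5]
 [-0.2 -0.2]
 [-0.1  0.6]
 [-0.4 -0.4]
 [-0.1  0.4]
 [-0.2  0.4]
 [-0.7  0.9]
 [ 0.1 -0.7]
 [-0.2 -0. ]]
block in board -0.06823188999491954 -0.04842530021490737 -0.06414761620197111
```

Board pose is (0.600, 0.050), yaw −0.103. The block is at (0.527, 0.009), yaw −0.167, and residuals are under 1 px. Next I'll check IK and where the camera sits on the tool, then approach.

```bash
cat >> h.py <<'E'
BO=np.array([0.6002568,0.05022178]); BY=-0.10251616
BL=np.array([0.52742746,0.00903335]); BLY=-0.16666378
def d(a): return np.array([np.cos(a),np.sin(a)])
def bw(x,y): return BO+x*d(BY)+y*d(BY+np.pi/2)
def wb(p): e=np.asarray(p)[:2]-BO; return np.array([e@d(BY),e@d(BY+np.pi/2)])
def down(a):
    "tool x down, tool y at world angle a"
    x=np.array([0,0,-1.]); y=np.r_[d(a),0]; z=np.cross(x,y); return R.from_matrix(np.c_[x,y,z]).as_rotvec()
E
python3 - <<'E'
from station import *; from h import *
c=get_calibration("wrist")["view"]; C=-c[:3,:3].T@c[:3,3]; Rt=R.from_rotvec(get_eef_rot()).as_matrix()
print("cam in tool",Rt.T@(C-get_eef_pos()), Rt.round(2).tolist())
p=BL-d(BLY)*(.03+.0095+.025)
for a in(BLY+np.pi/2,BLY-np.pi/2): print(a,ik(np.r_[p,.25],down(a)),ik(np.r_[p,.13],down(a)))
for a in(BY,BY+np.pi): print(a,ik(np.r_[bw(.05,-.05),.05],down(a)))
cal=get_calibration("top")
def ray(u,v,z):
    d_=c_R.T@np.linalg.inv(cal["intrinsics"])@np.array([u,v,1]); o=-c_R.T@cal["view"][:3,3]; return (o+d_*(z-o[2])/d_[2])[:2]
c_R=cal["view"][:3,:3]
print("maq",wb(ray(*T(118,300),.02)),"green",ray(345,281,.1))
E
```

```text
cam in tool [-1.62550281e-01 -1.37158561e-04 -7.83298387e-02] [[-0.0, 0.38, -0.92], [0.0, -0.92, -0.38], [-1.0, -0.0, -0.0]]
1.4041325467948966 [-1.27608416e-01 -1.92816472e-01  1.89259096e+00 -4.44089210e-16
  1.44181816e+00 -1.53174096e+00] [-1.27608416e-01 -8.08691876e-02  2.02529331e+00 -4.44089210e-16
  1.19716853e+00 -1.53174096e+00]
-1.7374601067948965 [-0.12760842 -0.19281647  1.89259096  0.          1.44181816  1.60985169] [-0.12760842 -0.08086919  2.02529331  0.          1.19716853  1.60985169]
-0.10251616 [-0.12936775  0.43526301  1.59886625  0.          1.1074634  -0.02685159]
3.039076493589793 None
maq [-0.03020211  0.15244333] green [ 0.31160162 -0.17572209]
```

Run:
```python
from station import *; from h import *
a=BLY-np.pi/2; u=d(BLY)
P=lambda adv,z: np.r_[BL+u*(-.03-.0095+adv),z]
grip(.04,20)
move_to(P(-.03,.26),down(a)); movel(P(-.03,.134),vel=.12)
f0=np.array(get_contact_force()); print("t",get_time_s(),f0.round(2),np.round(get_eef_pos(),4))
movel(P(-.006,.134),vel=.08)
for adv in np.arange(0,.051,.005):
    movel(P(adv,.134),vel=.05); print(round(adv,3),(np.array(get_contact_force())-f0).round(2))
cv2.imwrite("pics/scene1.png",snapshot("scene")); print(get_time_s())
```

```text
t 4.65 [ 0.27 -0.22  0.87] [0.4596 0.0205 0.1348]
0.0 [-2.27  0.37 -1.8 ]
0.005 [-1.58  0.8  -0.61]
0.01 [-1.84 -0.31 -0.93]
0.015 [-1.    0.95 -1.28]
0.02 [-0.86  1.01 -1.21]
0.025 [-0.67  0.49 -1.05]
0.03 [-0.97  1.26 -1.14]
0.035 [-0.37  1.29 -1.23]
0.04 [ 0.05  0.01 -0.12]
0.045 [-0.34 -0.4  -0.31]
0.05 [ 0.17  0.12 -0.7 ]
7.9167
```

View pics/scene1.png

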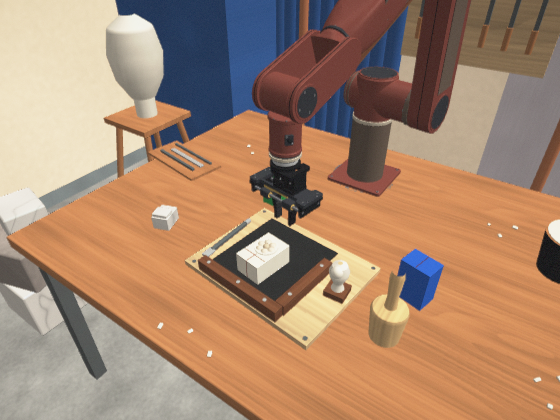

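The block has fallen onto its back with the rosette up, around pixel (262,257) in the scene view. Nothing else has been disturbed. Next I'll raise the tool and locate the block.

Run:
```python
from station import *; from h import *
movel(np.r_[BL+d(BLY)*(-.07),.2],vel=.2)
i=snapshot("top"); cv2.imwrite("pics/top2.png",i); cv2.imwrite("pics/topz2.png",cv2.resize(i[105:255,180:370],None,fx=4,fy=4,interpolation=cv2.INTER_CUBIC))
i=snapshot("scene"); cv2.imwrite("pics/scenez2.png",cv2.resize(i[195:345,180:380],None,fx=4,fy=4,interpolation=cv2.INTER_CUBIC))
print(get_time_s())
```

```text
8.6833
```

View pics/topz2.png

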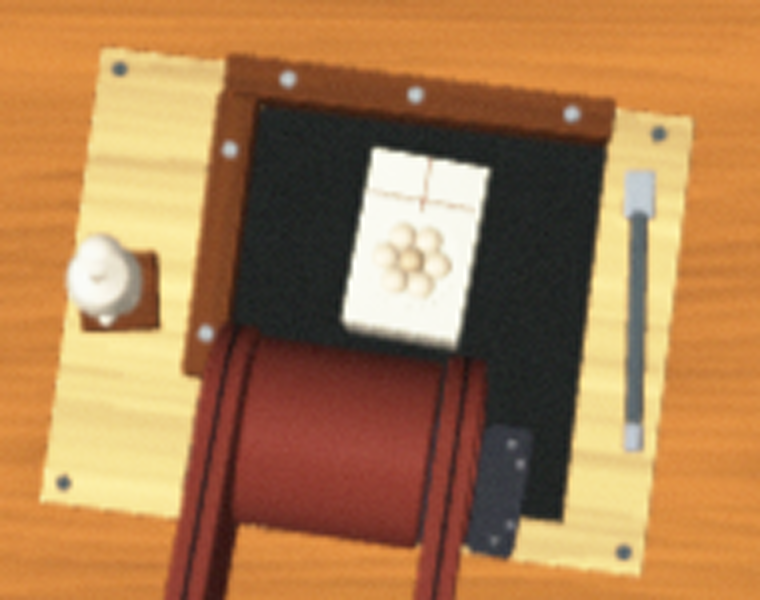

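View pics/scenez2.png

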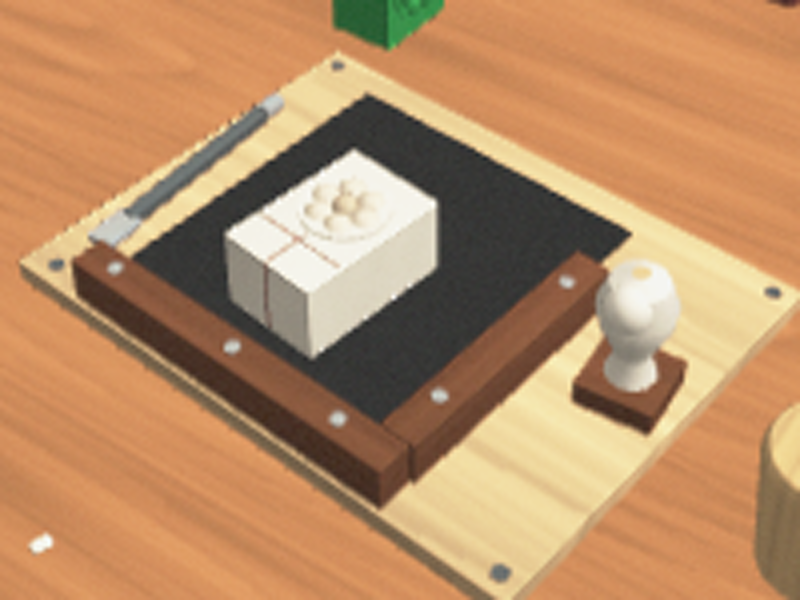

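Run:
```python
from station import *; from h import *
cal={n:get_calibration(n) for n in("top","scene")}
z=.082;y=.022
k=[("top",(.06,.04,z),T(372,148)),("top",(.06,-.04,z),T(490,168)),("top",(-.06,.04,z),T(343,325)),
("scene",(.06,.04,z),S(313,290)),("scene",(.06,-.04,z),S(225,235)),("scene",(-.06,-.04,z),S(353,150)),("scene",(-.06,.04,z),S(437,204)),
("scene",(.06,.04,y),S(313,358)),("scene",(.06,-.04,y),S(230,297)),("scene",(-.06,.04,y),S(436,268))]
q,r=fit(k,[.6,0,0],cal); print("block",q,"\n",r.round(1)); print(wb(q),q[2]-BY)
```

```text
block [ 0.61827401 -0.00658644 -0.14857843] 
 [[-1.   0.6]
 [-0.4 -0.4]
 [-0.1 -0.4]
 [ 0.2 -0.9]
 [-0.2  0.3]
 [-0.2  0.6]
 [ 0.2 -0.4]
 [-0.2  0.8]
 [-0.9  0.5]
 [-0.3 -0.5]]
[ 0.02373618 -0.05466614] -0.0460622656423772
```

```bash
cat >> h.py <<'E'
def push(st,start,dirb,dist,z,step=.002,vel=.03,lim=12,fast=0):
    "push along board direction dirb from board point start; stop when reaction exceeds lim"
    w=dirb[0]*d(BY)+dirb[1]*d(BY+np.pi/2); f0=np.array(st.get_contact_force()); log=[];s=0
    def go(s,v): st.movel(np.r_[bw(start[0]+dirb[0]*s,start[1]+dirb[1]*s),z],vel=v)
    if fast: s=fast; go(s,.06)
    while True:
        f=-(np.array(st.get_contact_force())-f0)[:2]@w; log.append((round(s*1e3),round(f,1)))
        if f>lim or s>=dist-1e-9: break
        s=min(s+step,dist); go(s,vel)
    print(log, "end",(wb(st.get_eef_pos())*1e3).round(1)); return s
E
python3 - <<'E'
import station as st; from station import *; from h import *
a=BY-np.pi/2
move_to(np.r_[bw(-.08,-.055),.2],down(a)); movel(np.r_[bw(-.08,-.055),.04],vel=.12)
push(st,(-.08,-.055),(1,0),.074,.04,fast=.05)
i=snapshot("scene"); cv2.imwrite("pics/scenez3.png",cv2.resize(i[195:345,180:380],None,fx=4,fy=4,interpolation=cv2.INTER_CUBIC))
print(get_time_s())
E
```

```text
[(50, np.float64(0.1)), (52, np.float64(3.2)), (54, np.float64(1.8)), (56, np.float64(1.8)), (58, np.float64(1.6)), (60, np.float64(1.5)), (62, np.float64(2.7)), (64, np.float64(2.4)), (66, np.float64(2.6)), (68, np.float64(4.3)), (70, np.float64(13.0))] end [-12.3 -54.9]
14.05
```

View pics/scenez3.png

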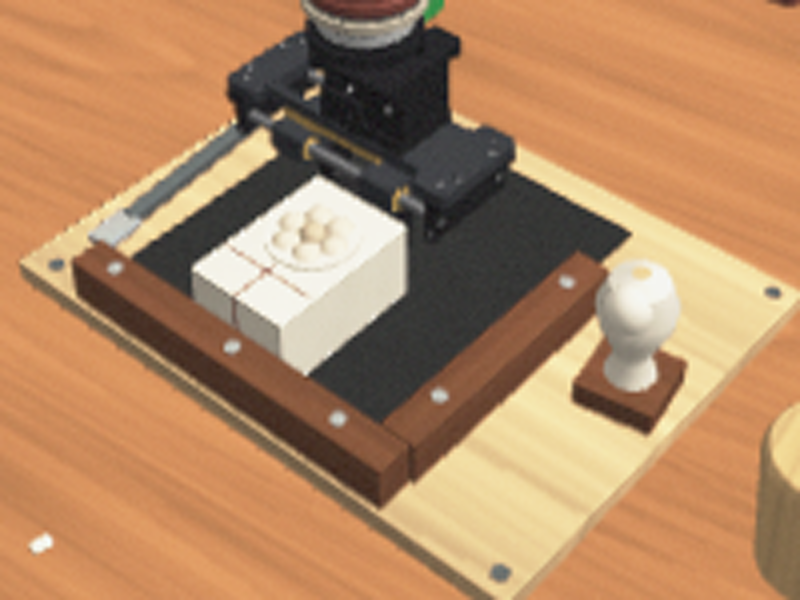

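The block is against the back stop, with the force rising to 13 N at contact. Next is the side push.

Run:
```python
import station as st; from station import *; from h import *
movel(np.r_[bw(-.04,-.055),.04],vel=.1); movel(np.r_[bw(-.04,-.055),.17],vel=.2)
grip(.06)
move_to(np.r_[bw(.055,-.132),.17],down(BY)); movel(np.r_[bw(.055,-.132),.04],vel=.12)
push(st,(.055,-.132),(0,1),.118,.04,step=.004,fast=.02,vel=.05,lim=14)
i=snapshot("scene"); cv2.imwrite("pics/scenez4.png",cv2.resize(i[195:345,180:380],None,fx=4,fy=4,interpolation=cv2.INTER_CUBIC))
print(get_time_s())
```

```text
[(20, np.float64(0.3)), (24, np.float64(0.3)), (28, np.float64(0.2)), (32, np.float64(0.3)), (36, np.float64(1.3)), (40, np.float64(0.9)), (44, np.float64(0.6)), (48, np.float64(0.7)), (52, np.float64(0.3)), (56, np.float64(0.6)), (60, np.float64(1.1)), (64, np.float64(0.7)), (68, np.float64(0.9)), (72, np.float64(1.6)), (76, np.float64(-0.1)), (80, np.float64(2.0)), (84, np.float64(0.6)), (88, np.float64(0.7)), (92, np.float64(0.3)), (96, np.float64(1.1)), (100, np.float64(1.1)), (104, np.float64(1.3)), (108, np.float64(0.6)), (112, np.float64(11.7)), (116, np.float64(23.7))] end [ 54.9 -22.4]
25.2333
```

View pics/scenez4.png

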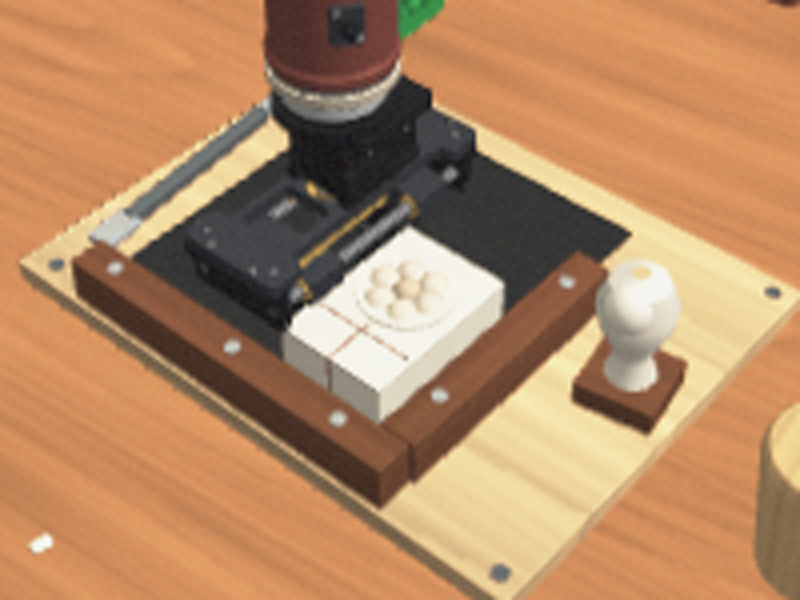

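The block now meets the side stop as well. I'll finish with a closed-finger nudge along +x and then check.

Run:
```python
import station as st; from station import *; from h import *
movel(np.r_[bw(.055,-.05),.04],vel=.12); movel(np.r_[bw(.055,-.05),.14],vel=.2)
grip(0,10)
movel(np.r_[bw(-.06,.022),.14],vel=.2); movel(np.r_[bw(-.06,.022),.04],vel=.15)
push(st,(-.06,.022),(1,0),.062,.04,step=.003,fast=.03,vel=.05,lim=14)
movel(np.r_[bw(-.06,.015),.04],vel=.12); movel(np.r_[bw(-.06,.015),.18],vel=.2)
movel(np.r_[bw(-.16,-.12),.2],vel=.25)
i=snapshot("scene"); cv2.imwrite("pics/scene5.png",i);cv2.imwrite("pics/scenez5.png",cv2.resize(i[195:345,180:380],None,fx=4,fy=4,interpolation=cv2.INTER_CUBIC))
i=snapshot("top"); cv2.imwrite("pics/topz5.png",cv2.resize(i[105:255,180:370],None,fx=4,fy=4,interpolation=cv2.INTER_CUBIC))
print(get_time_s())
```

```text
[(30, np.float64(-0.3)), (33, np.float64(0.3)), (36, np.float64(-0.2)), (39, np.float64(0.4)), (42, np.float64(1.0)), (45, np.float64(0.7)), (48, np.float64(11.1)), (51, np.float64(23.8))] end [-14.7  22. ]
33.8917
```

View pics/scenez5.png

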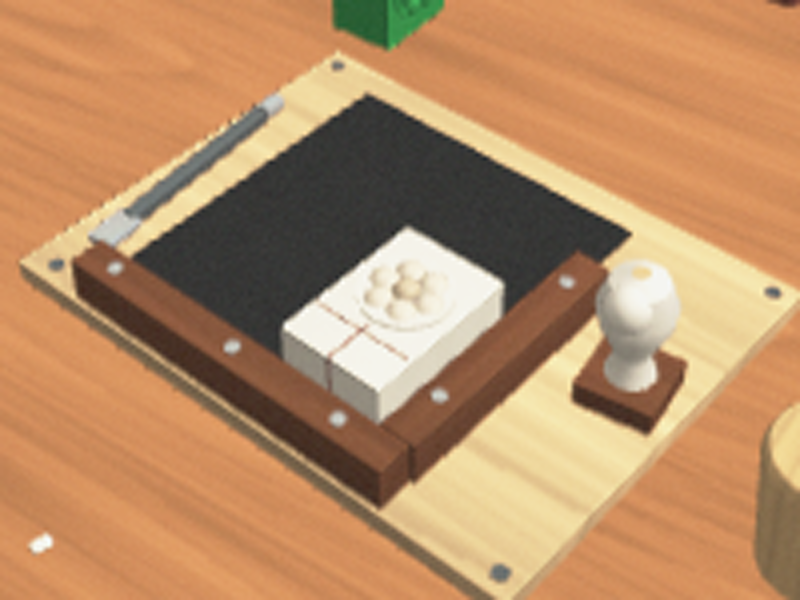

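View pics/topz5.png

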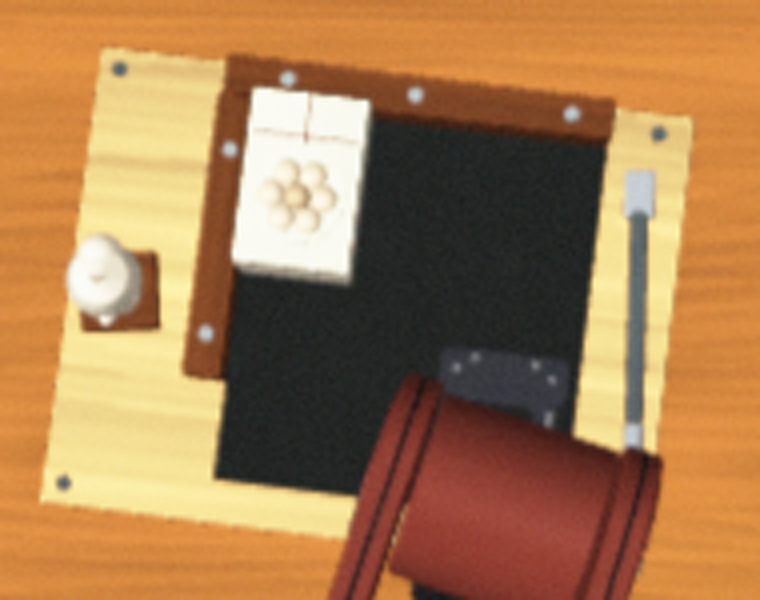

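Both views show the block in the corner: its far-left top corner is at zoom pixel (252,88) in the top view, flush with the stops. I'll take one wrist close-up to check for gaps and squareness.

Run:
```python
from station import *; from h import *
cal={n:get_calibration(n) for n in("top","scene")}
z=.082
k=[("top",(.06,.04,z),T(252,87)),("top",(.06,-.04,z),T(370,101)),("top",(-.06,.04,z),T(233,264)),("top",(-.06,-.04,z),T(352,278)),
("scene",(.06,.04,z),S(378,390)),("scene",(.06,-.04,z),S(283,328)),("scene",(-.06,-.04,z),S(408,228)),("scene",(-.06,.04,z),S(503,286))]
q,r=fit(k,[.6,0,0],cal); print(wb(q),q[2]-BY,abs(r).max())
movel(np.r_[bw(.06,-.1),.2],vel=.25)
c=get_calibration("wrist"); i=snapshot("wrist"); cv2.imwrite("pics/wrist6.png",i); print(get_time_s())
np.savez("w6.npz",**{k:np.array(c[k]) for k in("intrinsics","view")})
```

```text
[0.05869466 0.02872373] 0.005101870665170136 1.2374735937208925
34.975
```

View pics/wrist6.png

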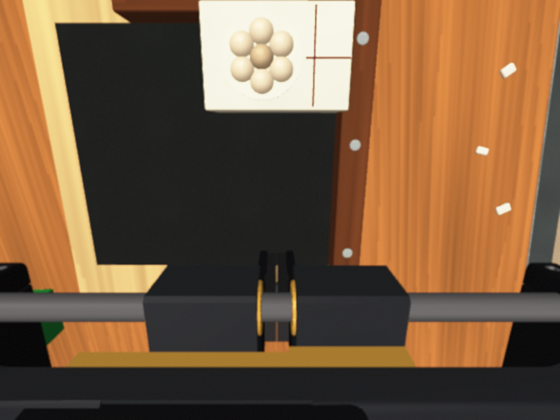

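The fit puts the block within about 1.3 mm and 0.3° of the ideal pose. The +x nudge may have shifted it slightly, so I'll re-seat it gently against the side stop.

Run:
```python
import station as st; from station import *; from h import *
grip(.06); movel(np.r_[bw(.06,-.06),.1],vel=.2); movel(np.r_[bw(.06,-.06),.04],vel=.12)
push(st,(.06,-.06),(0,1),.042,.04,step=.002,fast=.028,vel=.05,lim=12)
movel(np.r_[bw(.06,-.06),.04],vel=.1); movel(np.r_[bw(.06,-.06),.16],vel=.2)
movel(np.r_[bw(-.16,-.12),.2],vel=.3)
i=snapshot("scene"); cv2.imwrite("pics/scene7.png",i);cv2.imwrite("pics/scenez7.png",cv2.resize(i[240:315,240:320],None,fx=8,fy=8,interpolation=cv2.INTER_CUBIC))
i=snapshot("top"); cv2.imwrite("pics/top7.png",i); cv2.imwrite("pics/topz7.png",cv2.resize(i[110:185,220:300],None,fx=8,fy=8,interpolation=cv2.INTER_CUBIC))
print(get_time_s())
```

```text
[(28, np.float64(-0.3)), (30, np.float64(-0.1)), (32, np.float64(-0.3)), (34, np.float64(0.2)), (36, np.float64(-0.6)), (38, np.float64(3.3)), (40, np.float64(9.5)), (42, np.float64(16.0))] end [ 59.9 -22.4]
42.2083
```

View pics/scenez7.png

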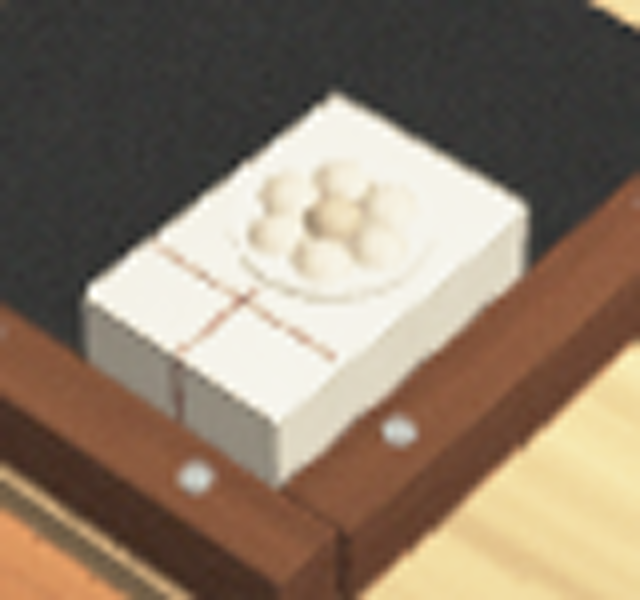

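View pics/topz7.png

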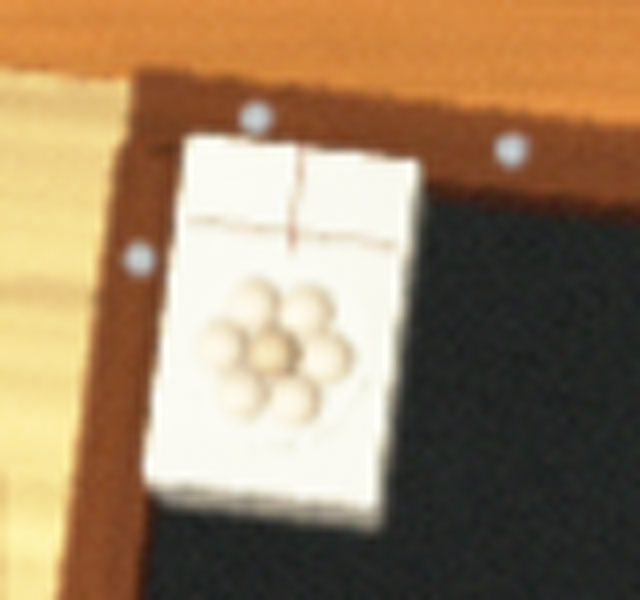

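View pics/top7.png

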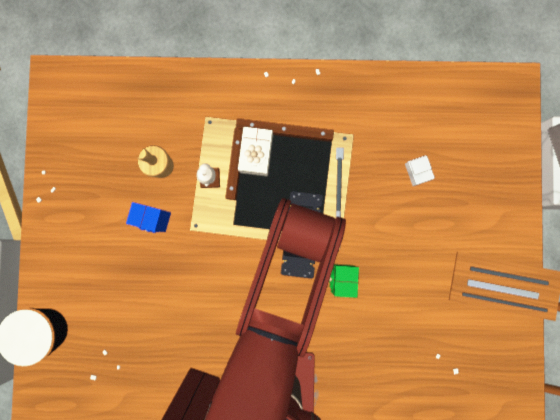

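The block sits square in the corner, rosette up. The bystanders are where they started: mallet (153,160), offcut (420,170), maquette (206,174) and chisel (339,183). The arm is clear, so I'll hand in.

```bash
python3 -c "
from station import *
print(get_contact_force(),get_time_s()); close_job()"
```

```text
[-0.15655573 -0.54736124  0.86999033] 42.2083
the job is handed in; nothing more can be done
```

The block is on its back with the rosette up, square and snug in the corner against both stops. I handed the job in at 42.2 s with the arm clear of everything.

**What I did:**
- I tipped the block with a high push on the flat part of its rosette face.
- I pushed it to the back stop with two fingers, then along it to the side stop.
- I finished with one light nudge towards each stop. Seating forces on the stops were about 13–24 N, and nothing was gripped or lifted.

**Last checks:**
- **Position:** the camera fit before the last side nudge put the block within about 1.3 mm of the ideal position and 0.3° of square. That is about the calibration's accuracy, and the fit was not repeated after the nudge.
- **Side stop:** the last nudge ended at the same tool position as the first side push, −22.4 mm in the board's y.
- **Other objects:** in the last pictures the chisel, plaster head, mallet and offcut look unmoved.

**One disagreement:** in the two-finger pushes the fingers stopped about 3 mm short of where I expected, both in x and in y. The fingers are probably slightly wider than the 19 mm pads, because the pictures show no gap at either stop.

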